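Hold a vial rack in the registering corner of the rack reader

ROBOT

A 6-joint arm with a two-finger parallel gripper is mounted at the origin on a cart in front of the work surface, level with it; the furniture and walls round the work are solid. World frame = base frame: x ahead of the robot, y to its left, z up, the work surface at z = 0. Lengths are in mm, angles in rad, forces in N, time in s.
With the tool pointing down it reaches from about 350 to 975 mm from the base axis. Payload 7.1 kg.
Tool frame: the origin (TCP) lies at the very end of the fingers, on their centre line; the grasp point (between the pads) lies 19 mm behind it; z points along the fingers, y is the line along which they close (so a half turn about z gives the same grasp; the last joint's range is limited). The gripper opens to 88 mm and grips with 3 to 60 N. Pads are 20 mm wide; open, the fingers measure 115 mm over their backs; the gripper's body (75 mm by 178 mm) begins 61 mm behind the grasp point.
Start: joints at [-1.205, 0.423, 1.63, -0, 1.089, -0.019], TCP at [234.624, -579.272, 183.675] pointing down, gripper open.
Joint ranges: [-3, 3], [-0.9, 2.11], [0.09, 2.58], [-1.31, 4.45], [0.11, 2.69], [-2.54, 2.54]. Speed limits (rad/s): [2.39, 2.39, 3.01, 3.14, 3.14, 3.14].

INTERFACE

Orientations are given as a rotation vector (axis times angle).
In Python, from workcell import sensors, imaging, close_job gives the robot as it stands. The module is installed in compiled form; this text tells all that it offers.
- The arm moves only by the tool servo_tool, never from a script. Its argument "steps" is a list of rows, each a list of 3 entries, a list of its own where there are three numbers: the shift along the world's x, y, z in m, then the turn, a rotation vector about the world's x, y, z in degrees, then the opening, from -1 (shut) to 1 (fully open). A call has exactly 8 rows; each row shifts and turns the commanded pose from where the row before left it; what a row does not reach is not made up. A row lasts 1/12 s, in which the tool goes at most 41.7 mm and 7.16 degrees, less where a joint would pass 70% of its speed; a pose out of reach is approached as far as the arm can. A call is refused whole if a number of a shift passes 0.0417 or a number of a turn 7.16, either way. A call with a gripper value outside its range is refused whole. The fingers move at their own pace and stop on an object; the grip force is fixed at half the most. Time passes only in rows, so rows that do not move let the fingers close, or fill a call up. It gives the time, the measured TCP pose, the force, the opening and the grip force at its end, in the units of the state.
- sensors.get_obs(): the state, without advancing time (a new reading comes with each control period).
- imaging.get_image(name): name is "side" or "top" or "wrist"; returns a dict with "color" (480x640x3 uint8, blue, green, red), "range_z" (480x640 float32, mm along the optical axis (not along the pixel's ray), 0 where there is no reading), "vertical_fov" (degrees; the focal length in pixels is half the picture's height over the tangent of half this angle, whatever the lens; pixels are square), "cx", "cy" (the principal point, pixels), "rvec" (rotation vector, rad) and "tvec" (3), from world to camera coordinates, as OpenCV has them; the wrist camera has in their place "tool_from_camera" (4x4, takes a point from camera to tool coordinates, whose origin is the TCP and whose axes are the flange's). Camera axes: x right, y down, z forward; pixel columns grow to the right and rows downward; lengths in mm; the calibration is good to about 2 mm. The wrist camera is an equidistant fisheye: a pixel r from the principal point sees the ray r / f radians off the axis. A picture is of the moment at which its call begins: read the wrist's pose just before it.
- close_job(): hands the job in; it is judged then, once.
The state is a dict: "t": time; "qpos": joint angles; "qvel": joint speeds; "joint_torque": joint torques, N m; "ee_pos": TCP position; "orientation": TCP orientation; "ft_force": force on the tool from outside, world axes, zero at the start; "moment": the same for the moment, N m; "width": finger opening in mm; "grasp_force": force on a finger pad.
Only numpy, scipy, OpenCV 4.12 (cv2) and the standard library are available. Lean on these libraries where they do the work, as an engineer would, in place of code of your own. Each camera call takes 0.05 s, during which the arm holds its last target. There are 200 camera calls.

TASK

Swing the grey lid of the white rack reader up and back by its steel bar handle until it leans back past upright and stays open, so that the stage is free. Then set the blue rack with its four vials flat on the stage, its long side to the rear fence, and press it firmly into the corner so that it touches the rear fence and the left fence at once and the sprung pin in each fence is pushed in flush. The reader reads only while both pins are in, so finish still holding the rack pressed there, without letting go, all four vials still in it, and the timer, the amber bottle and the red pen left where they were.

Things in the scene. Friction and masses are not known exactly. Their poses are not given: they have to be found in the camera images.
- reader: the rack reader, a flat white bench instrument fixed to the worktop, 190 mm deep (its x) by 236 mm wide (its y); it may be turned by up to about 0.6 rad. Origin: centre of its underside on the worktop. Its x points from its front (display and blue button) to its rear (hinge), its y to its left, z up. The grey stage on which the rack goes is flat, 45 mm above the worktop, from x -63 to +75 mm and y -108 to +108 mm, under the lid
- corner (a point): the point on the stage, 45 mm above the worktop, where the inner faces of the two fences would meet; in the reader's frame x +50, y +80, z +45 mm; axes as the reader's. The seated rack lies on the -x and -y sides of it: the rack's centre is then 30 mm in -x and 63.7 mm in -y from this point (reader's axes), its long side along the reader's y
- rear_fence: aluminium fence bar 10 mm high and 10 mm thick on the stage, behind the rack; its inner face is the plane x = +50 mm of the reader's frame. It has a gap in the middle for a finger: bar from y -52 to -19 mm and from y +51 to +90 mm, nothing in between. Origin and axes as the reader's
- side_fence: aluminium fence bar 10 mm high and 10 mm thick on the stage, to the left of the rack; inner face is the plane y = +80 mm of the reader's frame, from x -8 to +50 mm. Rack and fences rub a little (stage, fences and pins are smooth, friction about 0.25): about 10 N of push towards each fence seats the rack, unless it is also pressed down hard on the stage. Origin and axes as the reader's
- rear_pin (a joint): steel pin of 8 mm diameter in the rear fence (at y -28 mm, 5.5 mm above the stage). 0 = standing 4 mm proud of the fence face; grows as it is pushed in towards the reader's +x, 0.004 m = flush, stop at 0.006. Spring: 0.5 N to start, 1.9 N at flush; it pushes the rack out again when let go
- side_pin (a joint): the same pin in the left fence (at x +20 mm, 5.5 mm above the stage), pushed in towards the reader's +y; 0 = 4 mm proud, 0.004 m = flush
- reader_lid (a joint): opening angle of the lid (rad): 0 = shut (level), 1.57 = upright, stop at 1.9. It starts shut or a little ajar. Its stiff hinge keeps the lid at any angle; about 3 N at the handle moves it
- lid_hinge (a point): midpoint of the lid's hinge axis, which runs along the reader's y; in the reader's frame x +84, z +60 mm. As the lid opens its front edge goes up and over to the rear. Axes as the reader's. The lid is a grey tray 150 mm long, 216 mm wide with a 17 mm rim downwards
- lid_handle (a point): centre of the lid's handle, a straight round steel bar of 10 mm diameter, 90 mm long along the reader's y, standing 29 mm ahead of and 30 mm above the lid's front edge on two legs, so that it can be pinched from above with the fingers closing along the reader's x. With the lid shut it lies 172 mm in front of (-x) and 34 mm above the hinge axis, and turns about that axis with the lid. Axes: the lid's, as the reader's when shut
- rack: blue vial rack, 60 mm (its x) by 127.4 mm (its y) by 22 mm high, about 0.13 kg with vials, loose on the worktop. Origin: centre of its underside. Grip it across its long sides (60 mm at the 4 mm thick base plate, 58 mm at the cross bars 14 to 18 mm up). It may be seated either way round
- vial_a: vial, 12 mm diameter, 32 mm high, amber glass, blue cap, standing loose in the rack (0.5 mm play), its foot 4 mm above the rack's underside and its cap reaching 36 mm above it; origin: centre of its underside, in the rack's frame x 16, y 33 mm
- vial_b: vial, 12 mm diameter, 32 mm high, amber glass, red cap, standing loose in the rack (0.5 mm play), its foot 4 mm above the rack's underside and its cap reaching 36 mm above it; origin: centre of its underside, in the rack's frame x -16, y 17 mm
- vial_c: vial, 12 mm diameter, 32 mm high, amber glass, white cap, standing loose in the rack (0.5 mm play), its foot 4 mm above the rack's underside and its cap reaching 36 mm above it; origin: centre of its underside, in the rack's frame x 0, y -29 mm
- vial_d: vial, 12 mm diameter, 32 mm high, clear glass, blue cap, standing loose in the rack (0.5 mm play), its foot 4 mm above the rack's underside and its cap reaching 36 mm above it; origin: centre of its underside, in the rack's frame x 16, y -45 mm
- timer: white timer, 64 x 64 x 20 mm, loose on the worktop; bystander. Origin: centre of its underside
- amber_bottle: amber bottle with a black cap, 45 mm diameter, 95 mm high, loose on the worktop; bystander. Origin: centre of its underside
- pen: red pen, 9 x 138 mm, loose on the worktop; bystander. Origin: its middle, on the worktop

How it is judged:
By the outcome, as a careful person would: the job done as asked, in the order asked, and still so for the second after the job is handed in, while the arm keeps its last pose, push and grip.
It also fails if it takes over 58 s, if anything falls off the work surface, if the arm or the gripper's body presses on something with over 40 N, if the wrist force passes 120 N, or if a joint passes its speed limit or range.

## Working session

There is one attempt and no reset: what is moved stays moved. The work goes in short steps, Python scripts to look and compute and a tool call to move; the robot and the scene stay as the last step left them, time stands still between calls to the robot, and variables do not carry over. Pictures are saved under pics/ and viewed, at most 10 in all, crops included, and the job is handed in when it is done.

Besides the shell and the picture viewer there is one more tool, called after ">>>" by a JSON object that holds its "fn" and its "kwargs". servo_tool: Moves the arm, as the interface text tells. Its arguments: {"type":"object","properties":{"steps":{"type":"array"}},"required":["steps"]}

```bash
mkdir -p pics; cat > h.py <<'E'
import numpy as np, cv2
from workcell import sensors, imaging, close_job
def cloud(im):
    z=im["range_z"].astype(float);h,w=z.shape
    f=h/2/np.tan(np.radians(im["vertical_fov"])/2)
    v,u=np.mgrid[:h,:w]
    P=np.dstack([(u-im["cx"])/f*z,(v-im["cy"])/f*z,z])
    R=cv2.Rodrigues(np.array(im["rvec"],float))[0];t=np.array(im["tvec"],float).ravel()
    W=(P-t)@R
    W[z==0]=np.nan
    return W
E
python3 - <<'E'
from h import *
print(sensors.get_obs())
a=imaging.get_image("top");b=imaging.get_image("side")
np.savez("s0.npz",top=a["color"],W=cloud(a),side=b["color"],Ws=cloud(b))
print({k:a[k] for k in a if k not in("color","range_z")})
cv2.imwrite("pics/top0.png",a["color"]);cv2.imwrite("pics/side0.png",b["color"])
E
```

```text
{'t': 0.0, 'qpos': array([-1.20501803e+00,  4.23815486e-01,  1.63071042e+00, -1.25037359e-05,
        1.08862434e+00, -1.89962597e-02]), 'qvel': array([-4.07215896e-04, -1.63369449e-03,  6.08224658e-04,  5.65175745e-04,
        2.59658970e-04,  9.20755095e-05]), 'joint_torque': array([-2.13492662e-03, -5.44621933e+01, -2.73670954e+01,  6.41915970e-02,
        2.27677077e-02, -1.62180290e-04]), 'ee_pos': array([ 234.38805735, -578.6969594 ,  182.90956954]), 'orientation': array([-3.08212626e+00, -6.00396861e-01,  4.39026197e-04]), 'ft_force': array([-0.30137824,  0.04442894, -0.12094061]), 'moment': array([0.06878218, 0.00190719, 0.02853641]), 'grasp_force': 0.0, 'width': 87.72292054775372}
{'vertical_fov': 51.111310686002405, 'cx': 314.71778579120644, 'cy': 238.94540340815732, 'rvec': array([ 2.12200173, -2.15213683,  0.18243912]), 'tvec': array([195.73189739, 541.27083345, 938.59701344])}
```

View pics/top0.png

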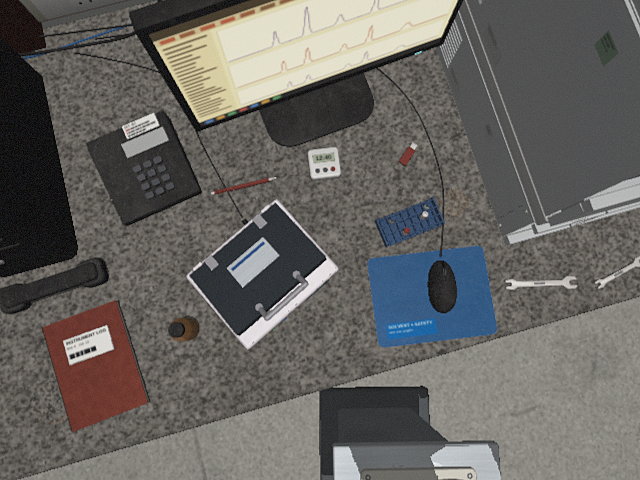

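View pics/side0.png

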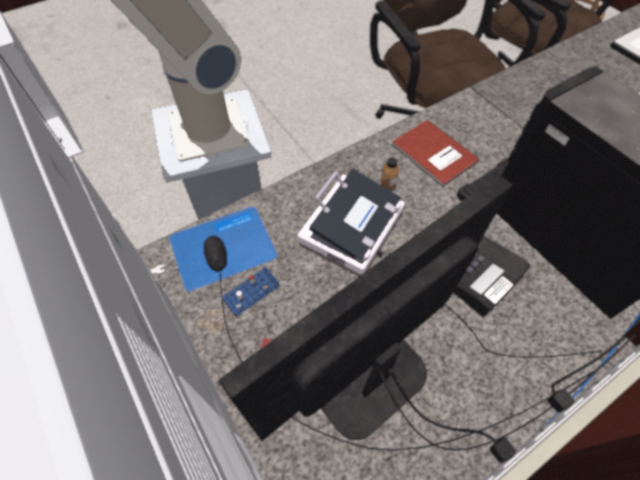

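The top view shows the reader at about px (262,275), its handle at (282,295) on the front side, the rack at (409,222), the timer (324,163), the pen (245,186) and the bottle (183,328). The side view agrees.

```bash
python3 - <<'E'
from h import *
d=np.load("s0.npz");W=d["W"];c=d["top"];hsv=cv2.cvtColor(c,cv2.COLOR_BGR2HSV)
def P(u,v):return np.nanmedian(W[v-1:v+2,u-1:u+2].reshape(-1,3),0).round(1)
for n,q in dict(pen=(245,186),timer=(324,163),bottle=(183,328),table=(350,190),lidfront=(255,315),lidrear=(232,232),tip=(264,310),tip2=(300,274),rack=(409,222),mon=(300,115),monb=(380,70),stand=(320,120),lidm=(290,240)).items():print(n,P(*q))
box=np.zeros(c.shape[:2],bool);box[190:355,180:345]=1
z=W[...,2]
m=box&(z>15)
pts=W[m]; r=cv2.minAreaRect(pts[:,:2].astype(np.float32));print("reader all",r)
# white body
mw=box&(z>25)&(z<70)&(hsv[...,2]>150)&(hsv[...,1]<60);k=W[mw];print("white",cv2.minAreaRect(k[:,:2].astype(np.float32)),np.median(k[:,2]))
ml=box&(hsv[...,2]<80)&(z>50);k=W[ml];A=np.c_[k[:,:2],np.ones(len(k))];print("lid",cv2.minAreaRect(k[:,:2].astype(np.float32)),np.linalg.lstsq(A,k[:,2],rcond=None)[0])
b2=np.zeros_like(box);b2[190:255,365:450]=1
mr=b2&(hsv[...,0]>100)&(hsv[...,0]<125)&(hsv[...,1]>110)&(z>6)
n,l,s,_=cv2.connectedComponentsWithStats(mr.astype(np.uint8));
i=1+s[1:,4].argmax();mr=l==i;k=W[mr];print("rack",s[i],cv2.minAreaRect(k[:,:2].astype(np.float32)),np.percentile(k[:,2],[5,50,95]))
v,u=np.nonzero(mr);ri=cv2.minAreaRect(np.c_[u,v].astype(np.float32));print("px",cv2.boxPoints(ri))
a=cv2.resize(c[185:360,180:450],None,fx=2.9,fy=2.9,interpolation=cv2.INTER_CUBIC);cv2.imwrite("pics/crop0.png",a)
# high points in the handle area
hp=box&(z>85);vv,uu=np.nonzero(hp);print(len(vv),W[hp].mean(0) if len(vv) else 0, cv2.minAreaRect(W[hp][:,:2].astype(np.float32)))
E
```

```text
pen [664.5 331.1   2.8]
timer [707.6 166.5  17.8]
bottle [376.1 429.   92.1]
table [653.3 112.9   1. ]
lidfront [397.5 298.5  94.4]
lidrear [568.5 357.6  -1.3]
tip [405.8 281.2 110.6]
tip2 [470.7 216.3  95.1]
rack [583.7  -7.1   2.8]
mon [816.  215.2  10. ]
monb [919.2  41.3   4.5]
stand [804.5 173.1   9.3]
lidm [536.2 234.8  82.4]
reader all ((500.6073303222656, 297.5946044921875), (324.924072265625, 305.837890625), 4.149144649505615)
white ((480.83941650390625, 291.8138122558594), (188.63478088378906, 234.2225341796875), 40.6257209777832) 43.01860118104017
lid ((458.307373046875, 326.24920654296875), (156.3099365234375, 296.7352294921875), 40.276363372802734) [-1.34551394e-01 -1.22139276e-01  1.82725279e+02]
rack [376 197  69  49 506] ((583.0731201171875, -4.334724426269531), (58.00370788574219, 127.44328308105469), 21.284412384033203) [10.98038928 19.6996035  35.28221484]
px [[374.62073 219.55173]
 [433.58624 195.96552]
 [444.2069  222.51724]
 [385.2414  246.10345]]
3753 [447.96194658 267.56997577  93.99619383] ((430.02154541015625, 298.5042724609375), (96.52973175048828, 294.58319091796875), 38.05189895629883)
```

View pics/crop0.png

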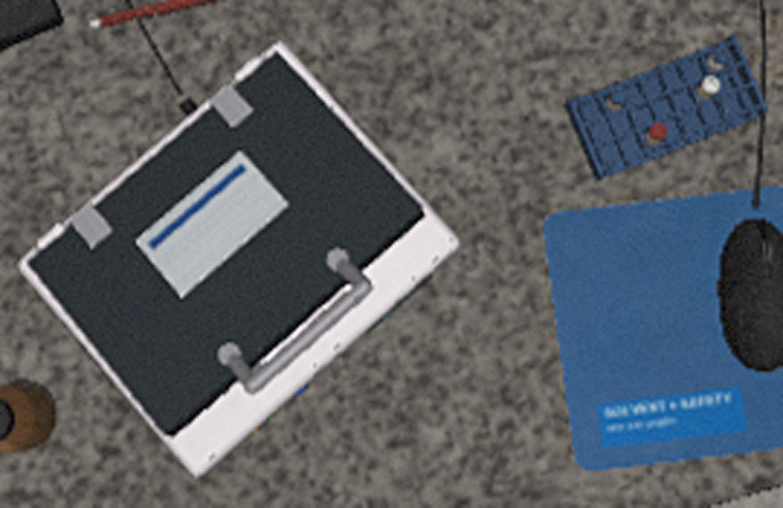

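>>> {"fn": "servo_tool", "kwargs": {"steps": [[[0.02,0.036,0.005],[0,0,5.2],1],[[0.02,0.036,0.005],[0,0,5.2],1],[[0.02,0.036,0.005],[0,0,5.2],1],[[0.02,0.036,0.005],[0,0,5.2],1],[[0.02,0.036,0.005],[0,0,5.2],1],[[0.02,0.036,0.005],[0,0,5.2],1],[[0.02,0.036,0.005],[0,0,5.2],1],[[0.02,0.036,0.005],[0,0,5.2],1]]}}

```text
t: 0.77
ee_pos: [394.9, -289.3, 223.7]
orientation: [-2.666, -1.662, 0.0]
ft_force: [-0.1, -0.8, 0.6]
width: 87.8
grasp_force: 0.0
```

>>> {"fn": "servo_tool", "kwargs": {"steps": [[[0.004,0.04,0.003],[0,0,5.2],1],[[0.004,0.04,0.003],[0,0,5.2],1],[[0.004,0.04,0.003],[0,0,5.2],1],[[0.004,0.04,0.003],[0,0,5.2],1],[[0.004,0.04,0.003],[0,0,5.2],1],[[0.004,0.04,0.003],[0,0,5.2],1],[[0.004,0.04,0.003],[0,0,5.2],1],[[0.004,0.04,0.003],[0,0,5.2],1]]}}

```text
t: 1.43
ee_pos: [426.1, 30.6, 247.8]
orientation: [1.902, 2.501, 0.0]
ft_force: [1.0, 0.6, 0.7]
width: 87.8
grasp_force: 0.0
```

```bash
cat >> h.py <<'E'
def ray(im,u,v,z):
    f=240/np.tan(np.radians(im["vertical_fov"])/2)
    R=cv2.Rodrigues(np.array(im["rvec"],float))[0];t=np.array(im["tvec"],float).ravel()
    C=-R.T@t;d=R.T@np.array([(u-im["cx"])/f,(v-im["cy"])/f,1.]);return (C+d*(z-C[2])/d[2]).round(1)
E
python3 - <<'E'
from h import *
o=sensors.get_obs();print(o["ee_pos"],o["orientation"],o["qpos"])
a=imaging.get_image("top")
for z in(115,125,130):print(z,ray(a,267.2,317,z),ray(a,305.9,283.3,z))
d=np.load("s0.npz");W=d["W"]
for u,v in[(200,120),(215,110),(260,100),(300,80),(400,40),(440,40)]:print(u,v,W[v,u].round())
Ws=d["Ws"]
for u,v in[(260,420),(400,290),(505,200),(330,185),(323,205),(340,180)]:print(u,v,Ws[v,u].round())
E
```

```text
[426.12344496  30.64465759 247.82327834] [1.90163930e+00 2.50058668e+00 3.15606187e-05] [ 4.39573873e-02  4.02310342e-02  1.97530743e+00 -3.23650661e-05
  1.12598768e+00 -2.26479209e-01]
115 [393.3 274.6 115. ] [451.9 205.4 115. ]
125 [393.2 273.7 125. ] [451.2 205.3 125. ]
130 [393.1 273.3 130. ] [450.8 205.2 130. ]
200 120 [741. 390. 168.]
215 110 [751. 360. 186.]
260 100 [779. 284. 163.]
300 80 [807. 211. 183.]
400 40 [870.  34. 202.]
440 40 [903. -52. 146.]
260 420 [927. -37. 267.]
400 290 [850. 200. 403.]
505 200 [571. 676.  68.]
330 185 [331. 286.   0.]
323 205 [467. 218. 108.]
340 180 [406. 284. 108.]
```

>>> {"fn": "servo_tool", "kwargs": {"steps": [[[-0.001,0.041,0],[0,0,5],0],[[-0.001,0.041,0],[0,0,5],0],[[-0.001,0.041,0],[0,0,5],0],[[-0.001,0.041,0],[0,0,5],0],[[0,0.041,0],[0,0,5],0],[[0,0.004,-0.035],[0,0,0],0],[[0,0,-0.035],[0,0,0],0],[[0,0,-0.035],[0,0,0],0]]}}

```text
t: 2.15
ee_pos: [422.6, 239.0, 141.7]
orientation: [1.318, 2.851, 0.002]
ft_force: [0.3, -0.8, -1.3]
width: 44.1
grasp_force: 0.0
```

```bash
python3 - <<'E'
from h import *
a=imaging.get_image("wrist");cv2.imwrite("pics/w1.png",a["color"])
E
```

```text
(no output)
```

View pics/w1.png

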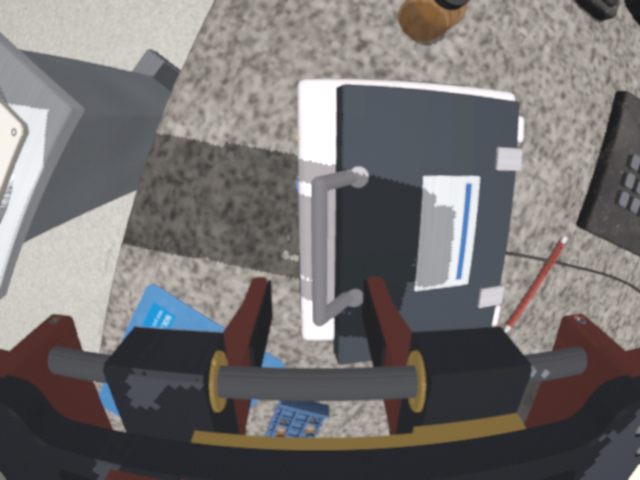

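The wrist view shows the bar (col 320, rows 180-320) centred between the fingertips (cols 258 and 375), so I descend and pinch.

>>> {"fn": "servo_tool", "kwargs": {"steps": [[[0,0,-0.018],[0,0,0],0],[[0,0,-0.018],[0,0,0],0],[[0,0,0],[0,0,0],-1],[[0,0,0],[0,0,0],-1],[[0,0,0],[0,0,0],-1],[[0,0,0],[0,0,0],-1],[[0,0,0],[0,0,0],-1],[[0,0,0],[0,0,0],-1]]}}

```text
t: 2.87
ee_pos: [423.2, 238.0, 107.7]
orientation: [1.321, 2.849, 0.002]
ft_force: [-0.6, 0.0, 0.1]
width: 7.4
grasp_force: 0.0
```

>>> {"fn": "servo_tool", "kwargs": {"steps": [[[0,0,0.01],[0,0,0],0.1],[[0,0,0.005],[0,0,0],0.1],[[0,0,0],[0,0,0],0.1],[[0,0,0],[0,0,0],0.1],[[0,0,0],[0,0,0],0.1],[[0,0,0],[0,0,0],0.1],[[0,0,0],[0,0,0],0.1],[[0,0,0],[0,0,0],0.1]]}}

```text
t: 3.53
ee_pos: [422.4, 237.6, 121.4]
orientation: [-1.321, -2.85, 0.001]
ft_force: [0.7, -0.2, 0.2]
width: 47.9
grasp_force: 0.0
```

```bash
python3 - <<'E'
from h import *
d=np.load("s0.npz");W=d["W"];th=np.radians(40.4);c=np.array([480.8,291.8])
L=(W[...,:2]-c)@np.array([[np.cos(th),-np.sin(th)],[np.sin(th),np.cos(th)]]);z=W[...,2]
for y0 in(-35,0,35):
  for x0 in range(-110,110,10):
    m=(abs(L[...,0]-x0)<5)&(abs(L[...,1]-y0)<12)&(z>10)
    if m.sum():print(y0,x0,np.percentile(z[m],[10,50,95]).round(1),end=";")
  print()
E
```

```text
-35 -100 [28.1 30.2 33.4];-35 -90 [36.2 41.9 45.2];-35 -80 [ 42.2 127.6 132.2];-35 -70 [ 43.2 122.4 130.2];-35 -60 [ 53.9  93.6 108.4];-35 -50 [91.  93.2 96.6];-35 -40 [88.7 90.7 93.2];-35 -30 [86.6 88.4 91.4];-35 -20 [84.8 87.2 89.6];-35 -10 [83.  84.9 87.8];-35 0 [81.1 83.1 85.1];-35 10 [78.7 81.2 83.3];-35 20 [77.9 79.4 82.3];-35 30 [75.2 77.2 80.2];-35 40 [73.4 75.7 78.8];-35 50 [70.5 73.2 75.7];-35 60 [69.3 71.8 74.2];-35 70 [67.4 69.9 72.7];-35 80 [65.3 68.  70.1];-35 90 [41.1 42.6 45.4];-35 100 [16.2 19.6 39.1];
0 -90 [36.8 42.2 45.3];0 -80 [ 42.2 127.  132.4];0 -70 [ 43.   83.3 130.9];0 -60 [43.1 92.3 95.8];0 -50 [90.4 92.9 95.2];0 -40 [88.  90.9 93.9];0 -30 [86.7 88.9 91.4];0 -20 [84.5 86.7 89.9];0 -10 [82.5 84.7 88.8];0 0 [81.  82.9 85.7];0 10 [78.9 81.  84.4];0 20 [77.3 79.1 81.8];0 30 [75.9 77.3 79.7];0 40 [73.3 75.2 77.5];0 50 [71.3 73.6 76.8];0 60 [69.7 71.2 74.4];0 70 [66.6 68.6 72.4];0 80 [65.3 67.2 69.7];0 90 [39.4 42.4 46. ];0 100 [38.1 38.4 38.6];
35 -100 [30.1 30.5 33.5];35 -90 [37.6 43.  45.7];35 -80 [ 41.9 127.1 131.6];35 -70 [ 43.9 119.6 129.7];35 -60 [ 71.6  94.5 109.9];35 -50 [90.9 93.8 97.4];35 -40 [88.4 90.9 93.3];35 -30 [86.6 88.1 91.4];35 -20 [84.3 87.  89.3];35 -10 [82.8 84.7 87.5];35 0 [81.4 82.9 84.9];35 10 [78.6 81.3 84.8];35 20 [76.9 79.1 82.3];35 30 [75.3 77.8 81.4];35 40 [73.1 75.3 77.3];35 50 [71.2 73.2 75.9];35 60 [68.3 71.  74.4];35 70 [66.7 69.  71.9];35 80 [64.7 67.2 71.1];35 90 [39.9 42.  44.6];35 100 [35.8 36.2 38.1];
```

```bash
python3 - <<'E'
from h import *
a=imaging.get_image("wrist");b=imaging.get_image("side");c=imaging.get_image("top")
s=b["color"][120:300,260:450];t=c["color"][180:360,170:360]
s=cv2.resize(s,None,fx=2,fy=2);t=cv2.resize(t,None,fx=2,fy=2)
o=np.zeros((480+0,800,3),np.uint8);o[:360,:380]=s;o[:360,400:780]=t
cv2.imwrite("pics/m2.png",np.vstack([o[:360]]));cv2.imwrite("pics/w2.png",a["color"])
E
```

```text
(no output)
```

View pics/m2.png

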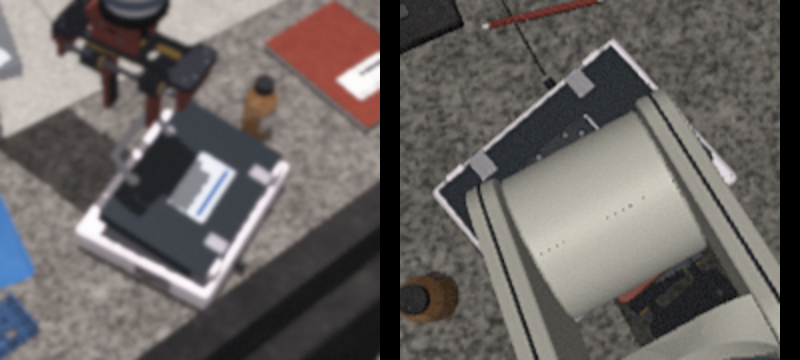

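View pics/w2.png

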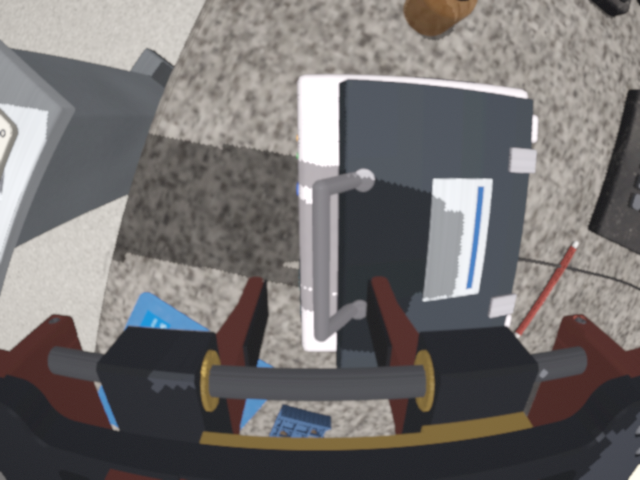

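The wrist view still shows the bar (col 322, rows 185-335) between the fingertips (cols 258 and 385). In the side view the tips seem higher than the bar, so I'll compute the bar in tool coordinates.

```bash
cat >> h.py <<'E'
from scipy.spatial.transform import Rotation as Ro
def wcloud(im,o,world=True):
    z=im["range_z"].astype(float);h,w=z.shape
    f=h/2/np.tan(np.radians(im["vertical_fov"])/2)
    v,u=np.mgrid[:h,:w];dx=u-im["cx"];dy=v-im["cy"];r=np.hypot(dx,dy)+1e-9
    t=np.tan(r/f);P=np.dstack([dx/r*t*z,dy/r*t*z,z,np.ones_like(z)])
    T=P@np.array(im["tool_from_camera"]).T
    T=T[...,:3];T[z==0]=np.nan
    return T@Ro.from_rotvec(o["orientation"]).as_matrix().T+o["ee_pos"] if world else T
E
python3 - <<'E'
from h import *
o=sensors.get_obs();a=imaging.get_image("wrist")
T=wcloud(a,o,False);W=wcloud(a,o)
print(o["ee_pos"],o["qpos"],a["vertical_fov"],a["tool_from_camera"].round(2))
for u,v in[(321,200),(321,230),(321,260),(321,290),(321,320),(262,285),(380,285),(250,370),(400,60),(440,250),(470,150)]:print(u,v,T[v,u].round(1),W[v,u].round(1))
E
```

```text
[422.53065356 237.67705935 121.5148895 ] [ 4.87849759e-01  3.10184452e-01  1.98210596e+00 -5.55437199e-06
  8.49633257e-01 -2.14637242e-01] 65.70646984690485 [[ 0.0000e+00 -9.6000e-01 -3.0000e-01  8.1670e+01]
 [ 1.0000e+00  0.0000e+00  0.0000e+00 -1.8000e-01]
 [-0.0000e+00 -3.0000e-01  9.6000e-01 -2.0068e+02]
 [ 0.0000e+00  0.0000e+00  0.0000e+00  1.0000e+00]]
321 200 [42.1  2.1 -8.8] [396.9 271.1 130.4]
321 230 [25.8  2.1 -9.3] [407.5 258.7 130.8]
321 260 [ 8.6  2.3 -9.4] [418.7 245.7 131. ]
321 290 [-9.6  2.4 -9.5] [430.6 231.9 131.1]
321 320 [-29.7   2.5  -8.9] [443.7 216.6 130.4]
262 285 [  9.6 -25.4 -45.1] [396.9 228.6 166.6]
380 285 [ 11.4  28.6 -48.8] [437.  264.9 170.3]
250 370 [  28.   -15.5 -132.3] [392.6 249.  253.8]
400 60 [140.7  71.1 121.1] [385.8 391.    0.4]
440 250 [-2.7 87.4 38.9] [490.9 292.1  82.6]
470 150 [ 68.5 105.5  43.5] [458.8 358.1  78. ]
```

>>> {"fn": "servo_tool", "kwargs": {"steps": [[[0.001,0.001,-0.01],[0,0,0],0],[[0.001,0.001,-0.008],[0,0,0],-1],[[0,0,0],[0,0,0],-1],[[0,0,0],[0,0,0],-1],[[0,0,0],[0,0,0],-1],[[0,0,0],[0,0,0],-1],[[0,0,0],[0,0,0],-1],[[0,0,0],[0,0,0],-1]]}}

```text
t: 4.4
ee_pos: [424.8, 239.8, 103.9]
orientation: [1.321, 2.85, 0.001]
ft_force: [-0.3, -0.4, -0.4]
width: 1.5
grasp_force: 0.0
```

>>> {"fn": "servo_tool", "kwargs": {"steps": [[[0,0,0],[0,0,0],-1],[[0,0,0],[0,0,0],-1],[[0,0,0.005],[0,0,0],-1],[[0,0,0.005],[0,0,0],-1],[[0,0,0.005],[0,0,0],-1],[[0,0,0],[0,0,0],-1],[[0,0,0],[0,0,0],-1],[[0,0,0],[0,0,0],-1]]}}

```text
t: 5.07
ee_pos: [424.6, 239.8, 118.8]
orientation: [1.322, 2.85, 0.0]
ft_force: [0.3, -0.5, -0.4]
width: 0.5
grasp_force: 0.0
```

```bash
python3 - <<'E'
from h import *
o=sensors.get_obs();print(o["ee_pos"])
a=imaging.get_image("wrist");b=imaging.get_image("side")
cv2.imwrite("pics/w3.png",a["color"])
T=wcloud(a,o,False);h=cv2.cvtColor(a["color"],cv2.COLOR_BGR2HSV)
m=((h[...,0]<12)|(h[...,0]>170))&(h[...,1]>90)&(h[...,2]<140);k=T[m];k=k[(abs(k[:,1])<40)&(k[:,2]>-140)]
print(len(k),np.percentile(k,[1,5,50,95,99],axis=0).round(1))
W=cloud(b);h=cv2.cvtColor(b["color"],cv2.COLOR_BGR2HSV)
m=((h[...,0]<12)|(h[...,0]>170))&(h[...,1]>90)&(h[...,2]<140);k=W[m];k=k[(np.hypot(k[:,0]-o["ee_pos"][0],k[:,1]-o["ee_pos"][1])<70)&(k[:,2]>100)]
print(len(k),k[np.argsort(k[:,2])[:200:20]].round(1))
E
```

```text
[424.63492811 239.75608261 118.81077933]
2248 [[   9.3  -10.5 -123.8]
 [  10.7   -8.8  -88.7]
 [  11.3    1.8  -73.5]
 [  11.9    9.1  -45.7]
 [  33.3   11.   -41.6]]
458 [[426.8 248.8 163. ]
 [430.6 229.8 174.2]
 [432.1 244.  181.4]
 [431.7 246.4 190.6]
 [427.6 230.5 198.7]
 [437.4 236.8 207. ]
 [441.7 227.3 278.6]
 [411.5 201.  281.8]
 [424.2 260.5 284.2]
 [445.7 234.8 286.1]]
```

View pics/w3.png

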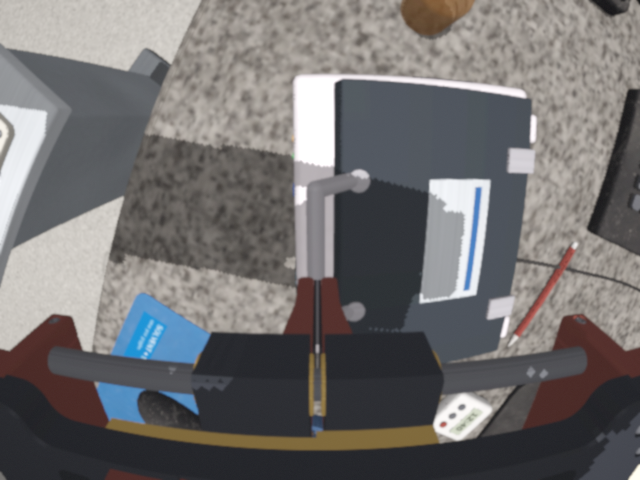

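Both cameras show the real fingertips (px (318,280) in the wrist view) about 43 mm short of the reported TCP. The reported tool point is therefore off by that much along the tool axis, and from here on I treat the tip as TCP + 43 mm.

>>> {"fn": "servo_tool", "kwargs": {"steps": [[[0,0,0.005],[0,0,0],0],[[0,0,0],[0,0,0],0],[[0,0,0],[0,0,0],0],[[0,0,0],[0,0,0],0],[[0,0,-0.015],[0,0,0],0],[[0,0,-0.015],[0,0,0],0],[[0,0,-0.015],[0,0,0],0],[[0,0,-0.015],[0,0,0],0]]}}

```text
t: 5.83
ee_pos: [424.7, 239.8, 63.1]
orientation: [1.321, 2.85, 0.001]
ft_force: [-0.3, -0.9, 0.1]
width: 43.2
grasp_force: 0.0
```

>>> {"fn": "servo_tool", "kwargs": {"steps": [[[0,0,0],[0,0,0],-1],[[0,0,0],[0,0,0],-1],[[0,0,0],[0,0,0],-1],[[0,0,0],[0,0,0],-1],[[0,0,0],[0,0,0],-1],[[0,0,0],[0,0,0],-1],[[0,0,0],[0,0,0],-1],[[0,0,0],[0,0,0],-1]]}}

```text
t: 6.5
ee_pos: [423.8, 239.0, 63.8]
orientation: [-1.321, -2.85, 0.002]
ft_force: [-3.3, -4.1, 3.6]
width: 9.1
grasp_force: 30.0
```

```bash
python3 -c "
import numpy as np
a=np.radians(np.arange(22,119,4));x=-175.3*np.cos(a);z=175.3*np.sin(a)
for d,e in zip(np.diff(x),np.diff(z)):print(f'[[{d*.7615/1e3:.4f},{d*.648/1e3:.4f},{e/1e3:.4f}],[0,0,0],-1],',end='')"
```

```text
[[0.0038,0.0032,0.0112],[0,0,0],-1],[[0.0044,0.0037,0.0108],[0,0,0],-1],[[0.0049,0.0042,0.0104],[0,0,0],-1],[[0.0055,0.0047,0.0099],[0,0,0],-1],[[0.0060,0.0051,0.0094],[0,0,0],-1],[[0.0065,0.0055,0.0088],[0,0,0],-1],[[0.0069,0.0059,0.0082],[0,0,0],-1],[[0.0073,0.0062,0.0075],[0,0,0],-1],[[0.0077,0.0066,0.0068],[0,0,0],-1],[[0.0081,0.0069,0.0061],[0,0,0],-1],[[0.0084,0.0071,0.0054],[0,0,0],-1],[[0.0086,0.0074,0.0046],[0,0,0],-1],[[0.0089,0.0075,0.0038],[0,0,0],-1],[[0.0090,0.0077,0.0030],[0,0,0],-1],[[0.0092,0.0078,0.0021],[0,0,0],-1],[[0.0093,0.0079,0.0013],[0,0,0],-1],[[0.0093,0.0079,0.0004],[0,0,0],-1],[[0.0093,0.0079,-0.0004],[0,0,0],-1],[[0.0093,0.0079,-0.0013],[0,0,0],-1],[[0.0092,0.0078,-0.0021],[0,0,0],-1],[[0.0090,0.0077,-0.0030],[0,0,0],-1],[[0.0089,0.0075,-0.0038],[0,0,0],-1],[[0.0086,0.0074,-0.0046],[0,0,0],-1],[[0.0084,0.0071,-0.0054],[0,0,0],-1],
```

>>> {"fn": "servo_tool", "kwargs": {"steps": [[[0.0038,0.0032,0.0112],[0,0,0],-1],[[0.0044,0.0037,0.0108],[0,0,0],-1],[[0.0049,0.0042,0.0104],[0,0,0],-1],[[0.0055,0.0047,0.0099],[0,0,0],-1],[[0.006,0.0051,0.0094],[0,0,0],-1],[[0.0065,0.0055,0.0088],[0,0,0],-1],[[0.0069,0.0059,0.0082],[0,0,0],-1],[[0.0073,0.0062,0.0075],[0,0,0],-1]]}}

```text
t: 7.17
ee_pos: [466.8, 275.8, 140.2]
orientation: [-1.32, -2.847, 0.012]
ft_force: [-11.0, -11.1, 13.0]
width: 9.4
grasp_force: 30.0
```

>>> {"fn": "servo_tool", "kwargs": {"steps": [[[0.0067,0.0058,0.0083],[0,0,0],-1],[[0.0075,0.0064,0.0073],[0,0,0],-1],[[0.0084,0.0071,0.0054],[0,0,0],-1],[[0.0086,0.0074,0.0046],[0,0,0],-1],[[0.0089,0.0075,0.0038],[0,0,0],-1],[[0.009,0.0077,0.003],[0,0,0],-1],[[0.0092,0.0078,0.0021],[0,0,0],-1],[[0.0093,0.0079,0.0013],[0,0,0],-1]]}}

```text
t: 7.83
ee_pos: [537.7, 335.9, 176.5]
orientation: [1.322, 2.85, -0.0]
ft_force: [-2.3, -3.2, 4.6]
width: 9.2
grasp_force: 30.0
```

>>> {"fn": "servo_tool", "kwargs": {"steps": [[[0.0093,0.0079,0.0006],[0,0,0],-1],[[0.0093,0.0079,-0.0002],[0,0,0],-1],[[0.0093,0.0079,-0.0012],[0,0,0],-1],[[0.0092,0.0078,-0.0021],[0,0,0],-1],[[0.009,0.0077,-0.003],[0,0,0],-1],[[0.0089,0.0075,-0.0038],[0,0,0],-1],[[0.0086,0.0074,-0.0046],[0,0,0],-1],[[0.0084,0.0071,-0.0054],[0,0,0],-1]]}}

```text
t: 8.5
ee_pos: [610.3, 397.5, 156.4]
orientation: [1.321, 2.85, 0.001]
ft_force: [-0.9, -2.3, 0.4]
width: 9.2
grasp_force: 30.0
```

>>> {"fn": "servo_tool", "kwargs": {"steps": [[[0,0,0],[0,0,0],-0.4],[[0,0,0],[0,0,0],-0.4],[[0,0,0],[0,0,0],-0.4],[[0,0,0],[0,0,0],-0.4],[[0,0,0.01],[0,0,0],-0.4],[[0,0,0.02],[0,0,0],-0.4],[[0,0,0.03],[0,0,0],-0.4],[[0,0,0.03],[0,0,0],-0.4]]}}

```text
t: 9.17
ee_pos: [608.9, 396.6, 247.2]
orientation: [-1.321, -2.849, 0.002]
ft_force: [0.6, 0.3, -0.4]
width: 26.4
grasp_force: 0.0
```

```bash
python3 - <<'E'
from h import *
o=sensors.get_obs();print(o["ee_pos"],o["qpos"].round(2))
a=imaging.get_image("wrist");T=wcloud(a,o,False);W=wcloud(a,o)
m=np.isfinite(T[...,2])&(T[...,2]<-60)
k=T[m]
for y in range(-110,111,10):
    q=k[abs(k[:,1]-y)<5]
    if len(q):print(y,len(q),"zmax",np.percentile(q[:,2],99).round(1),"x",np.percentile(q[:,0],[2,98]).round())
b=imaging.get_image("side");cv2.imwrite("pics/s4.png",cv2.resize(b["color"][80:300,200:480],None,fx=2.8,fy=2.7))
E
```

```text
[608.86437268 396.59934241 247.23173527] [ 0.56  0.52  1.32  0.    1.3  -0.14]
-90 49 zmax -161.0 x [-2.  5.]
-80 1301 zmax -121.3 x [ 1. 33.]
-70 6993 zmax -119.9 x [-7. 33.]
-60 4377 zmax -131.7 x [ 8. 32.]
-50 2928 zmax -131.1 x [16. 29.]
-40 3865 zmax -124.8 x [18. 34.]
-30 6586 zmax -124.5 x [18. 34.]
-20 7970 zmax -64.1 x [11. 34.]
-10 5918 zmax -64.5 x [-7. 32.]
0 3676 zmax -131.2 x [18. 29.]
10 5923 zmax -64.3 x [-7. 33.]
20 8024 zmax -64.2 x [11. 34.]
30 6555 zmax -124.6 x [19. 34.]
40 3984 zmax -125.0 x [19. 34.]
50 2893 zmax -131.2 x [17. 29.]
60 4406 zmax -131.7 x [ 8. 33.]
70 7285 zmax -119.9 x [-6. 33.]
80 1553 zmax -121.4 x [ 2. 34.]
90 109 zmax -142.6 x [-2. 33.]
100 108 zmax -60.1 x [-80. -74.]
110 128 zmax -60.1 x [-78. -74.]
```

View pics/s4.png

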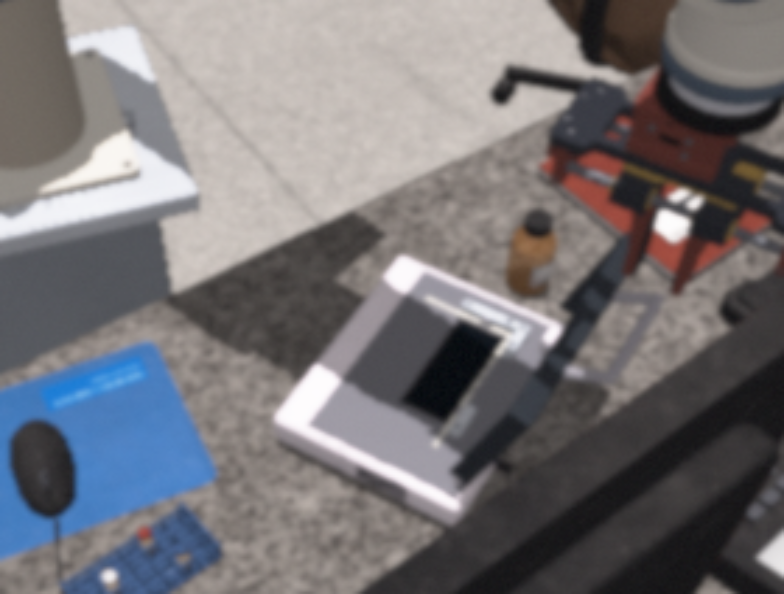

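The side view shows the lid leaning back and staying, with the stage free and its handle at (640,330). I regrip it to take it to its stop, which gives more room for the gripper body.

>>> {"fn": "servo_tool", "kwargs": {"steps": [[[0,0,-0.03],[0,0,0],-0.4],[[0,0,-0.03],[0,0,0],-0.4],[[0,0,-0.03],[0,0,0],-0.4],[[0,0,0],[0,0,0],-1],[[0,0,0],[0,0,0],-1],[[0,0,0],[0,0,0],-1],[[0,0,0],[0,0,0],-1],[[0,0,0],[0,0,0],-1]]}}

```text
t: 9.93
ee_pos: [610.4, 397.5, 157.9]
orientation: [1.321, 2.849, 0.003]
ft_force: [0.2, -0.7, -0.9]
width: 8.9
grasp_force: 30.0
```

>>> {"fn": "servo_tool", "kwargs": {"steps": [[[0.0015,0.0013,-0.001],[0,0,0],-1],[[0.0015,0.0013,-0.001],[0,0,0],-1],[[0.0015,0.0013,-0.001],[0,0,0],-1],[[0.0015,0.0013,-0.0011],[0,0,0],-1],[[0,0,0],[0,0,0],-0.4],[[0,0,0],[0,0,0],-0.4],[[0,0,0],[0,0,0],-0.4],[[0,0,0],[0,0,0],-0.4]]}}

```text
t: 10.6
ee_pos: [615.6, 402.4, 151.6]
orientation: [1.322, 2.85, 0.0]
ft_force: [-1.2, -0.0, 0.8]
width: 25.8
grasp_force: 0.0
```

>>> {"fn": "servo_tool", "kwargs": {"steps": [[[0,0,0.033],[0,0,0],-0.4],[[0,0,0.033],[0,0,0],-0.4],[[0,0,0.033],[0,0,0],-0.4],[[-0.003,-0.0412,0],[0,0,-1.91],1],[[-0.003,-0.0412,0],[0,0,-1.91],1],[[-0.003,-0.0412,0],[0,0,-1.91],1],[[-0.003,-0.0412,0],[0,0,-1.91],1],[[-0.003,-0.0412,0],[0,0,-1.91],1]]}}

```text
t: 11.27
ee_pos: [600.1, 194.6, 250.7]
orientation: [1.556, 2.729, 0.0]
ft_force: [0.5, 0.4, -0.7]
width: 56.4
grasp_force: 0.0
```

>>> {"fn": "servo_tool", "kwargs": {"steps": [[[-0.003,-0.04,0],[0,0,-1.91],1],[[-0.003,-0.04,0],[0,0,-1.91],1],[[-0.003,-0.04,0],[0,0,-1.91],1],[[-0.003,-0.04,0],[0,0,-1.91],1],[[-0.003,-0.04,0],[0,0,-1.91],1],[[0,0,-0.035],[1.1,-2.8,0],1],[[0,0,-0.035],[0,0,0],1],[[0,0,-0.035],[0,0,0],1]]}}

```text
t: 11.93
ee_pos: [585.7, -5.1, 145.5]
orientation: [1.761, 2.562, 0.07]
ft_force: [-0.1, 0.3, -1.4]
width: 87.7
grasp_force: 0.0
```

```bash
python3 - <<'E'
from h import *
o=sensors.get_obs();a=imaging.get_image("wrist")
print(o["ee_pos"],o["orientation"]);M=Ro.from_rotvec(o["orientation"]).as_matrix();print("tool y",M[:,1],"tool z",M[:,2])
W=wcloud(a,o);h=cv2.cvtColor(a["color"],cv2.COLOR_BGR2HSV)
m=(h[...,0]>100)&(h[...,0]<125)&(h[...,1]>100)&(W[...,2]>6)&(W[...,2]<40)&(np.hypot(W[...,0]-583,W[...,1]+4)<95)
n,l,s,_=cv2.connectedComponentsWithStats(m.astype(np.uint8));i=1+s[1:,4].argmax();k=W[l==i]
print(s[i],cv2.minAreaRect(k[:,:2].astype(np.float32)),np.percentile(k[:,2],[2,20,50,80,98]))
cv2.imwrite("pics/w5.png",a["color"])
E
```

```text
[585.67849651  -5.10613894 145.53953261] [1.76076365 2.56248222 0.06988362]
tool y [0.93209026 0.35803199 0.05496223] tool z [ 0.05154759  0.01908247 -0.99848821]
[ 275  144   66  136 3071] ((583.89892578125, -4.431549072265625), (56.66820526123047, 126.82789611816406), 20.971227645874023) [10.53770992 17.21645794 20.32386613 21.568543   36.08475707]
```

View pics/w5.png

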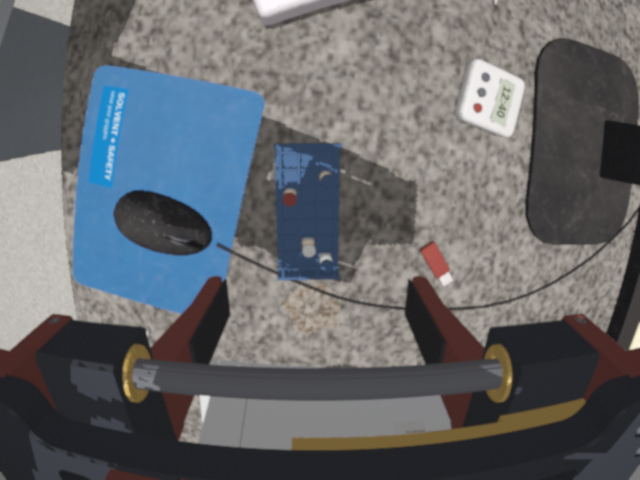

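The wrist view shows the rack at (308,210) between the fingers with all four vials in it. I descend and grip.

>>> {"fn": "servo_tool", "kwargs": {"steps": [[[0,0.0015,-0.036],[0,0,0],1],[[0,0,-0.036],[0,0,0],1],[[0,0,-0.036],[0,0,0],1],[[0,0,-0.034],[0,0,0],1],[[0,0,-0.02],[0,0,0],1],[[0,0,-0.014],[0,0,0],1],[[0,0,0],[0,0,0],1],[[0,0,0],[0,0,0],-1]]}}

```text
t: 12.65
ee_pos: [585.7, -2.1, -30.2]
orientation: [1.759, 2.567, 0.067]
ft_force: [-0.1, 0.1, 0.8]
width: 84.0
grasp_force: 0.0
```

>>> {"fn": "servo_tool", "kwargs": {"steps": [[[0,0,0],[0,0,0],-1],[[0,0,0],[0,0,0],-1],[[0,0,0],[0,0,0],-1],[[0,0,0],[0,0,0],-1],[[0,0,0],[0,0,0],-1],[[0,0,0],[0,0,0],-1],[[0,0,0],[0,0,0],-1],[[0,0,0],[0,0,0],-1]]}}

```text
t: 13.32
ee_pos: [586.3, -2.3, -29.1]
orientation: [1.758, 2.565, 0.069]
ft_force: [-1.1, 0.2, 6.3]
width: 55.7
grasp_force: 30.0
```

>>> {"fn": "servo_tool", "kwargs": {"steps": [[[0,0,0.01],[0,0,0],-1],[[0,0,0.02],[0,0,0],-1],[[0,0,0.03],[0,0,0],-1],[[0,0,0.03],[0,0,0],-1],[[0,0,0.03],[0,0,0],-1],[[0,0,0.03],[0,0,0],-1],[[0,0,0],[0,0,0],-1],[[0,0,0],[0,0,0],-1]]}}

```text
t: 13.98
ee_pos: [586.7, -2.3, 122.1]
orientation: [1.757, 2.564, 0.071]
ft_force: [0.1, 0.4, -2.2]
width: 55.8
grasp_force: 30.0
```

```bash
python3 - <<'E'
from h import *
o=sensors.get_obs();a=imaging.get_image("wrist");t=imaging.get_image("top")
print(o["ee_pos"],o["orientation"])
W=wcloud(a,o);h=cv2.cvtColor(a["color"],cv2.COLOR_BGR2HSV)
m=(h[...,0]>100)&(h[...,0]<125)&(h[...,1]>100)&(W[...,2]>110)&(np.hypot(W[...,0]-583,W[...,1]+4)<95)
n,l,s,_=cv2.connectedComponentsWithStats(m.astype(np.uint8));i=1+s[1:,4].argmax();k=W[l==i]
z=k[:,2];q=k[(z>np.median(z)-4)&(z<np.median(z)+4)]
print(s[i],cv2.minAreaRect(q[:,:2].astype(np.float32)),np.median(z),"slopes",np.linalg.lstsq(np.c_[q[:,:2],np.ones(len(q))],q[:,2],rcond=None)[0])
# fences in top view
W=cloud(t);th=np.radians(40.4);c=np.array([480.8,291.8])
L=(W[...,:2]-c)@np.array([[np.cos(th),-np.sin(th)],[np.sin(th),np.cos(th)]]);z=W[...,2]
hh=cv2.cvtColor(t["color"],cv2.COLOR_BGR2HSV)
def edge(A,B,lab):
    print(lab,np.c_[A.round(1),B.round(1)].tolist())
for y0 in(-45,-32,60,75):
    m=(abs(L[...,1]-y0)<4)&(L[...,0]>20)&(L[...,0]<75)&(z>50)&(z<60)
    print("rear y",y0,m.sum(),np.percentile(L[m][:,0],[2,50,98]).round(1) if m.sum() else "",np.median(z[m]) if m.sum() else "")
for x0 in(0,12,35):
    m=(abs(L[...,0]-x0)<4)&(L[...,1]>60)&(L[...,1]<105)&(z>50)&(z<60)
    print("side x",x0,m.sum(),np.percentile(L[m][:,1],[2,50,98]).round(1) if m.sum() else "")
m=(abs(L[...,0]+20)<30)&(abs(L[...,1])<60)&(z>30)&(z<60);print("stage z",np.median(z[m]))
cv2.imwrite("pics/t6.png",np.hstack([cv2.resize(t["color"][190:350,180:340],None,fx=2.5,fy=2.5),cv2.resize(a["color"][40:440,160:560],(400,400))]))
E
```

```text
[586.65490346  -2.34558603 122.10123091] [1.75697654 2.56364047 0.07078138]
[  246   168   143   199 20763] ((580.448974609375, 4.355552673339844), (57.41764831542969, 107.88545227050781), 21.208507537841797) 155.98261126964516 slopes [4.90773412e-04 2.07212998e-03 1.54395855e+02]
rear y -45 21 [51.7 55.5 60. ] 53.919829859727024
rear y -32 25 [47.8 54.6 60.2] 53.46556355775921
rear y 60 22 [50.5 55.1 59.7] 53.870156850549805
rear y 75 24 [21.2 54.4 59.2] 53.30980607575846
side x 0 22 [80.  84.7 89.4]
side x 12 24 [79.3 84.3 89.1]
side x 35 23 [80.2 84.3 89.6]
stage z 44.39942472032115
```

View pics/t6.png

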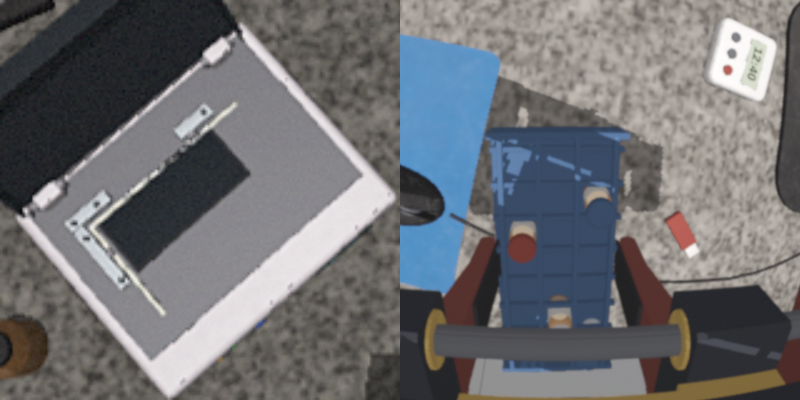

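Left crop: the fences are clear, with the corner at about (97,232), and they match the reader pose. Right crop: the rack hangs level with its vials in. I carry it over.

>>> {"fn": "servo_tool", "kwargs": {"steps": [[[-0.0114,0.0345,0],[0,0,2.16],-1],[[-0.0114,0.0345,0],[0,0,2.16],-1],[[-0.0114,0.0345,0],[0,0,2.16],-1],[[-0.0114,0.0345,0],[0,0,2.16],-1],[[-0.0114,0.0345,0],[0,0,2.16],-1],[[-0.0114,0.0345,0],[0,0,2.16],-1],[[-0.0114,0.0345,0],[0,0,2.16],-1],[[-0.0114,0.0345,0],[0,0,2.16],-1]]}}

```text
t: 14.75
ee_pos: [492.1, 274.6, 117.8]
orientation: [1.355, 2.811, 0.069]
ft_force: [1.3, 0.0, -1.7]
width: 55.8
grasp_force: 30.0
```

>>> {"fn": "servo_tool", "kwargs": {"steps": [[[-0.011,0.033,0],[0,0,2.12],-1],[[0,0,0],[0,0,0],-1],[[0,0,-0.02],[0,0,0],-1],[[0,0,-0.02],[0,0,0],-1],[[0,0,-0.02],[0,0,0],-1],[[0,0,-0.01],[0,0,0],-1],[[0,0,-0.01],[0,0,0],-1],[[0,0,0],[0,0,0],-1]]}}

```text
t: 15.42
ee_pos: [481.8, 305.4, 37.3]
orientation: [1.307, 2.835, 0.069]
ft_force: [-0.6, -0.2, -1.0]
width: 55.2
grasp_force: 30.0
```

```bash
cat > chk.py <<'E'
from h import *
o=sensors.get_obs();a=imaging.get_image("wrist")
print(o["ee_pos"],o["ft_force"].round(1));M=Ro.from_rotvec(o["orientation"]).as_matrix();print("tool y deg",np.degrees(np.arctan2(M[1,1],M[0,1])),"tool z",M[:,2].round(3))
W=wcloud(a,o);h=cv2.cvtColor(a["color"],cv2.COLOR_BGR2HSV)
th=np.radians(40.4);c=np.array([480.8,291.8])
L=(W[...,:2]-c)@np.array([[np.cos(th),-np.sin(th)],[np.sin(th),np.cos(th)]]);Z=W[...,2]
m=(h[...,0]>100)&(h[...,0]<125)&(h[...,1]>100)&(Z>46)&(np.hypot(L[...,0]-15,L[...,1]-15)<95)
n,l,s,_=cv2.connectedComponentsWithStats(m.astype(np.uint8));i=1+s[1:,4].argmax();k=np.dstack([L,Z])[l==i]
z=k[:,2];q=k[abs(z-np.median(z))<4]
print("rack x",np.percentile(q[:,0],[.5,99.5]).round(1),"y",np.percentile(q[:,1],[.5,99.5]).round(1),"z",np.median(z).round(1),"slope",np.linalg.lstsq(np.c_[q[:,:2],np.ones(len(q))],q[:,2],rcond=None)[0].round(3))
v,u=np.nonzero(l==i);print("left end angle",cv2.minAreaRect(q[:,:2].astype(np.float32)))
for nm,mm in dict(rear=(L[...,1]>65)&(L[...,1]<88)&(L[...,0]>30)&(L[...,0]<75),side=(L[...,0]>0)&(L[...,0]<30)&(L[...,1]>70)&(L[...,1]<100)).items():
    mm=mm&(Z>50)&(Z<60)&~m;print(nm,mm.sum(),np.percentile(L[mm],[3,97],axis=0).round(1).tolist() if mm.sum() else "")
import sys
if len(sys.argv)>1:cv2.imwrite(sys.argv[1],a["color"])
E
python3 chk.py pics/w7.png
```

```text
[481.84484248 305.37749599  37.33809439] [-0.6 -0.2 -1. ]
tool y deg 40.512797669918776 tool z [ 0.036  0.032 -0.999]
rack x [-21.7  34.5] y [-34.3  72. ] z 71.6 slope [-8.0000e-03  5.0000e-03  6.9947e+01]
left end angle ((7.590360641479492, 18.191242218017578), (59.680931091308594, 108.3779525756836), 0.018849274143576622)
rear 1521 [[31.3, 66.1], [59.7, 87.6]]
side 1341 [[1.1, 76.7], [29.0, 89.0]]
```

>>> {"fn": "servo_tool", "kwargs": {"steps": [[[0,0,-0.008],[0,0,0],-1],[[0,0,-0.006],[0,0,0],-1],[[0,0,-0.003],[0,0,0],-1],[[0,0,-0.002],[0,0,0],-1],[[0,0,-0.001],[0,0,0],-1],[[0,0,-0.001],[0,0,0],-1],[[0,0,0],[0,0,0],-1],[[0,0,0],[0,0,0],-1]]}}

```text
t: 16.13
ee_pos: [483.5, 306.8, 19.1]
orientation: [1.304, 2.833, 0.075]
ft_force: [-0.1, 0.1, -1.3]
width: 55.3
grasp_force: 30.0
```

>>> {"fn": "servo_tool", "kwargs": {"steps": [[[0,0,-0.001],[0,0,0],-1],[[0,0,-0.001],[0,0,0],-1],[[0,0,-0.001],[0,0,0],-1],[[0,0,0],[0,0,0],-1],[[0,0,0],[0,0,0],-1],[[0,0,0],[0,0,0],-1],[[0,0,0],[0,0,0],-1],[[0,0,0],[0,0,0],-1]]}}

```text
t: 16.8
ee_pos: [483.4, 306.8, 16.0]
orientation: [1.304, 2.833, 0.075]
ft_force: [-0.4, 0.2, 2.2]
width: 55.6
grasp_force: 30.0
```

```bash
python3 chk.py
```

```text
[483.38327413 306.7859047   16.01626591] [-0.4  0.2  2.2]
tool y deg 40.55023415810477 tool z [ 0.04   0.034 -0.999]
rack x [-19.8  38.9] y [-34.   71.9] z 50.2 slope [-1.0000e-03  1.0000e-03  4.8681e+01]
left end angle ((9.97517204284668, 18.0751953125), (108.50531005859375, 60.402042388916016), 89.80001068115234)
rear 1917 [[31.3, 66.1], [59.7, 87.6]]
side 1734 [[1.1, 76.2], [29.0, 88.9]]
```

>>> {"fn": "servo_tool", "kwargs": {"steps": [[[0.0003,0.0012,0],[0,0,0],-1],[[0.0003,0.0012,0],[0,0,0],-1],[[0.0003,0.0012,0],[0,0,0],-1],[[0.0003,0.0012,0],[0,0,0],-1],[[0.0003,0.0012,0],[0,0,0],-1],[[0.0003,0.0012,0],[0,0,0],-1],[[0.0003,0.0012,0],[0,0,0],-1],[[0,0,0],[0,0,0],-1]]}}

```text
t: 17.52
ee_pos: [485.6, 315.3, 16.0]
orientation: [1.304, 2.833, 0.075]
ft_force: [-0.1, -2.4, 3.7]
width: 55.7
grasp_force: 30.0
```

>>> {"fn": "servo_tool", "kwargs": {"steps": [[[0.0001,0.0007,0],[0,0,0],-1],[[0.0001,0.0007,0],[0,0,0],-1],[[0,0.0007,0],[0,0,0],-1],[[0.0001,0.0007,0],[0,0,0],-1],[[0,0.0007,0],[0,0,0],-1],[[0.0001,0.0007,0],[0,0,0],-1],[[0,0.0007,0],[0,0,0],-1],[[0,0,0],[0,0,0],-1]]}}

```text
t: 18.18
ee_pos: [485.8, 318.7, 15.9]
orientation: [1.303, 2.833, 0.072]
ft_force: [0.8, -9.7, 8.1]
width: 55.7
grasp_force: 30.0
```

>>> {"fn": "servo_tool", "kwargs": {"steps": [[[0.0001,0.0007,0],[0,0,0],-1],[[0.0001,0.0007,0],[0,0,0],-1],[[0,0.0007,0],[0,0,0],-1],[[0.0001,0.0007,0],[0,0,0],-1],[[0,0,0],[0,0,0],-1],[[0,0,0],[0,0,0],-1],[[0,0,0],[0,0,0],-1],[[0,0,0],[0,0,0],-1]]}}

```text
t: 18.85
ee_pos: [485.8, 319.1, 15.8]
orientation: [1.303, 2.833, 0.066]
ft_force: [2.7, -21.2, 11.9]
width: 56.0
grasp_force: 30.0
```

```bash
python3 chk.py pics/w8.png;python3 -c "
from h import *
o=sensors.get_obs();print(o['moment'])"
```

```text
[485.84930427 319.08727317  15.80022652] [  2.7 -21.2  11.9]
tool y deg 40.62350608706841 tool z [ 0.038  0.029 -0.999]
rack x [-10.   45.1] y [-27.   73.6] z 49.9 slope [-2.0000e-03 -0.0000e+00  4.8714e+01]
left end angle ((19.15814208984375, 22.799808502197266), (59.116416931152344, 102.70811462402344), 0.284523069858551)
rear 2024 [[31.3, 66.1], [59.9, 87.6]]
side 1828 [[1.0, 79.3], [29.0, 91.2]]
[-3.4764889  -0.93578204  0.01165214]
```

>>> {"fn": "servo_tool", "kwargs": {"steps": [[[0.0004,0.0003,0.0004],[0,0,0],-1],[[0.0004,0.0003,0.0004],[0,0,0],-1],[[0.0004,0.0003,0],[0,0,0],-1],[[0.0003,0.0003,0],[0,0,0],-1],[[0,0,0],[0,0,0],-1],[[0,0,0],[0,0,0],-1],[[0,0,0],[0,0,0],-1],[[0,0,0],[0,0,0],-1]]}}

```text
t: 19.57
ee_pos: [486.8, 319.9, 16.0]
orientation: [1.303, 2.834, 0.064]
ft_force: [3.5, -20.9, 6.7]
width: 55.2
grasp_force: 30.0
```

```bash
python3 chk.py;python3 - <<'E'
from h import *
o=sensors.get_obs();a=imaging.get_image("wrist");W=wcloud(a,o);th=np.radians(40.4);c=np.array([480.8,291.8])
L=(W[...,:2]-c)@np.array([[np.cos(th),-np.sin(th)],[np.sin(th),np.cos(th)]]);Z=W[...,2];h=cv2.cvtColor(a["color"],cv2.COLOR_BGR2HSV)
bl=(h[...,0]>100)&(h[...,0]<125)&(h[...,1]>100)
print(o["ft_force"],o["moment"])
for y in(-46,-40,-34,-28,-22,0,55,62,69,75):
    r=bl&(abs(L[...,1]-y)<2.5)&(L[...,0]>-5)&(L[...,0]<62)&(Z>47)&(Z<70);f=~bl&(abs(L[...,1]-y)<2.5)&(L[...,0]>40)&(L[...,0]<64)&(Z>52.5)&(Z<58)
    print("y",y,"rack rear",np.percentile(L[r][:,0],98).round(1) if r.sum() else None,"fence front",np.percentile(L[f][:,0],5).round(1) if f.sum() else None,r.sum(),f.sum())
for x in(-2,5,12,20,28,36,43):
    r=bl&(abs(L[...,0]-x)<2.5)&(L[...,1]>40)&(Z>47)&(Z<70)&(L[...,1]<92);f=~bl&(abs(L[...,0]-x)<2.5)&(L[...,1]>70)&(L[...,1]<94)&(Z>52.5)&(Z<58)
    print("x",x,"rack left",np.percentile(L[r][:,1],98).round(1) if r.sum() else None,"fence",np.percentile(L[f][:,1],5).round(1) if f.sum() else None)
E
```

```text
[486.82000669 319.9242348   16.00196479] [  3.5 -20.9   6.7]
tool y deg 40.62501925037461 tool z [ 0.037  0.028 -0.999]
rack x [-8.7 46.4] y [-27.   73.6] z 50.0 slope [-7.0000e-03 -0.0000e+00  4.8938e+01]
left end angle ((20.34086799621582, 22.822917938232422), (58.884063720703125, 102.60933685302734), 0.5560170412063599)
rear 1985 [[31.2, 66.1], [59.8, 87.6]]
side 1825 [[1.0, 79.3], [29.0, 91.1]]
[  3.61576242 -20.56238968   7.40435795] [-3.44212016 -0.95043566 -0.04755309]
y -46 rack rear 48.9 fence front None 557 0
y -40 rack rear 46.2 fence front None 64 0
y -34 rack rear None fence front None 0 0
y -28 rack rear 45.8 fence front 52.9 125 10
y -22 rack rear 46.3 fence front 42.3 417 115
y 0 rack rear 45.8 fence front None 560 0
y 55 rack rear 45.2 fence front 51.0 1361 215
y 62 rack rear 45.3 fence front 50.9 1290 232
y 69 rack rear 45.3 fence front 51.0 886 224
y 75 rack rear 45.6 fence front 51.2 1068 206
x -2 rack left 79.3 fence 79.4
x 5 rack left 79.4 fence 79.3
x 12 rack left 79.3 fence 79.3
x 20 rack left 79.3 fence 79.7
x 28 rack left 79.4 fence 79.7
x 36 rack left 79.6 fence 79.7
x 43 rack left 79.6 fence 79.8
```

>>> {"fn": "servo_tool", "kwargs": {"steps": [[[0.0004,0.0003,0],[0,0,0],-1],[[0.0004,0.0003,0],[0,0,0],-1],[[0.0004,0.0003,0],[0,0,0],-1],[[0.0004,0.0003,0],[0,0,0],-1],[[0,0,0],[0,0,0],-1],[[0,0,0],[0,0,0],-1],[[0,0,0],[0,0,0],-1],[[0,0,0],[0,0,0],-1]]}}

```text
t: 20.33
ee_pos: [487.3, 320.3, 15.9]
orientation: [1.304, 2.835, 0.061]
ft_force: [-0.5, -23.6, 12.0]
width: 55.6
grasp_force: 30.0
```

>>> {"fn": "servo_tool", "kwargs": {"steps": [[[0.0004,0.0003,0.0003],[0,0,0],-1],[[0.0004,0.0003,0.0003],[0,0,0],-1],[[0.0004,0.0003,0.0002],[0,0,0],-1],[[0,0,0],[0,0,0],-1],[[0,0,0],[0,0,0],-1],[[0,0,0],[0,0,0],-1],[[0,0,0],[0,0,0],-1],[[0,0,0],[0,0,0],-1]]}}

```text
t: 21.0
ee_pos: [487.2, 320.3, 16.0]
orientation: [1.304, 2.837, 0.057]
ft_force: [-1.0, -24.8, 9.4]
width: 55.5
grasp_force: 30.0
```

```bash
python3 chk.py; python3 - <<'E'
from h import *
th=np.radians(40.4);c=np.array([480.8,291.8]);R=np.array([[np.cos(th),-np.sin(th)],[np.sin(th),np.cos(th)]])
o=sensors.get_obs()
for nm in("wrist","side","top"):
    a=imaging.get_image(nm);W=wcloud(a,o) if nm=="wrist" else cloud(a)
    L=(W[...,:2]-c)@R;Z=W[...,2];h=cv2.cvtColor(a["color"],cv2.COLOR_BGR2HSV)
    bl=(h[...,0]>98)&(h[...,0]<128)&(h[...,1]>70)&(Z>46)&(Z<75)&(L[...,0]>-20)&(L[...,0]<60)&(abs(L[...,1]-16)<75)
    print(nm,bl.sum())
    for y in range(-44,80,12):
        r=bl&(abs(L[...,1]-y)<4)
        if r.sum()>5:print(y,r.sum(),np.percentile(L[r][:,0],[1,99]).round(1),end=" ; ")
    print()
    if nm=="wrist":
      # caps
      for cn,mm in dict(red=((h[...,0]<8)|(h[...,0]>172))&(h[...,1]>120)).items():
        mm=mm&(Z>70)&(Z<90)&(L[...,0]>-15)&(L[...,0]<50);print(cn,mm.sum(),np.median(L[mm],0),np.median(Z[mm]))
      mm=(Z>77)&(Z<86)&(L[...,0]>-15)&(L[...,0]<52)&(abs(L[...,1]-16)<66);n,l,s,ce=cv2.connectedComponentsWithStats(mm.astype(np.uint8))
      for i in range(1,n):
        if s[i,4]>30:print("high",s[i,4],np.median(L[l==i],0).round(1),np.median(Z[l==i]).round(1),np.median(a["color"][l==i],0))
E
```

```text
[487.24074674 320.3238957   16.03321393] [ -1.  -24.8   9.4]
tool y deg 40.621847536108874 tool z [ 0.033  0.025 -0.999]
rack x [-8. 47.] y [-27.   73.6] z 50.1 slope [-8.0000e-03 -1.0000e-03  4.9062e+01]
left end angle ((21.107101440429688, 22.806175231933594), (58.89197540283203, 102.75100708007812), 0.27492794394493103)
rear 1969 [[31.1, 66.3], [59.8, 87.6]]
side 1811 [[1.0, 79.3], [28.9, 91.1]]
wrist 21372
-44 814 [-7.2 50. ] ; -32 13 [-7.2 42.9] ; -20 765 [-7.8 48.2] ; -8 1877 [-7.4 48.8] ; 4 783 [-4.6 46.6] ; 16 987 [-5.9 47.2] ; 28 1831 [-7.9 48.5] ; 40 1756 [-7.9 48.3] ; 52 1288 [-7.9 46.6] ; 64 2147 [-8.2 46.4] ; 76 2405 [-7.6 48.6] ; 
red 876 [ 2.42382838 32.05929936] 80.91781310061094
high 696 [37.6 49.8] 80.7 [83. 60. 45.]
high 662 [ 4.6 34.4] 80.9 [41. 45. 92.]
high 251 [48.8 23.1] 81.5 [28. 27. 27.]
high 354 [-7.6 27. ] 82.0 [31.  30.  33.5]
high 275 [ 36.7 -29.7] 81.2 [81. 59. 45.]
side 539
-44 67 [-5.2 49.5] ; -32 27 [-5.9 46.2] ; -20 48 [-6.6 48.6] ; -8 42 [-5.9 49.2] ; 4 30 [-5.9 48.9] ; 16 27 [-6.8 45.3] ; 28 47 [-5.6 40.2] ; 40 29 [11.7 34.7] ; 52 8 [ 6.5 20.2] ; 76 16 [-4.7 17.5] ; 
top 0
```

>>> {"fn": "servo_tool", "kwargs": {"steps": [[[0.0003,0.0002,0],[0.25,-0.3,0],-1],[[0.0003,0.0002,0],[0.25,-0.3,0],-1],[[0,0,0],[0,0,0],-1],[[0,0,0],[0,0,0],-1],[[0,0,0],[0,0,0],-1],[[0,0,0],[0,0,0],-1],[[0,0,0],[0,0,0],-1],[[0,0,0],[0,0,0],-1]]}}

```text
t: 21.87
ee_pos: [487.6, 320.7, 15.9]
orientation: [1.302, 2.831, 0.076]
ft_force: [-0.8, -25.1, 9.9]
width: 55.6
grasp_force: 30.0
```

```bash
python3 chk.py
```

```text
[487.58336483 320.65393763  15.87182279] [ -0.8 -25.1   9.9]
tool y deg 40.62545997989947 tool z [ 0.042  0.034 -0.999]
rack x [-8.1 47. ] y [-26.8  73.6] z 49.8 slope [-3.0000e-03 -1.0000e-03  4.8774e+01]
left end angle ((19.69133186340332, 22.791194915771484), (55.9394645690918, 102.83541107177734), 0.3286866843700409)
rear 1949 [[31.1, 66.3], [59.7, 87.6]]
side 1817 [[0.9, 79.3], [28.9, 91.2]]
```

```bash
python3 -c "
from h import *
o=sensors.get_obs();print(o['t'],o['ft_force'],o['grasp_force'],o['moment']);print(close_job())"
```

```text
21.9167 [ -1.42926898 -24.30993372  10.51283579] 30.002321169013157 [-4.32078941  0.02777208 -0.04383323]
the job is handed in; nothing more can be done
None
```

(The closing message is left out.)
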